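# Offer up the splash-guard wing to its post and hold it for the pin

### The arm

A 6-joint arm with a two-finger parallel gripper is mounted at the origin on a cart in front of the work surface, level with it; the furniture and walls round the work are solid. World frame = base frame: x ahead of the robot, y to its left, z up, the work surface at z = 0. Lengths are in m, angles in rad, forces in N, time in s.
With the tool pointing down it reaches from about 0.35 to 0.975 m from the base axis. Payload 4.9 kg.
Tool frame: the origin (TCP) lies midway between the tips of the shut fingers; the grasp point (between the pads) lies 19 mm behind it; z points along the fingers, y is the direction in which the jaws open and shut (so a half turn about z gives the same grasp; the last joint's range is limited). The gripper opens to 85 mm and grips with 20 to 120 N. Pads are 22 mm wide; open, the fingers measure 114 mm over their backs; the gripper's body (76 mm by 85 mm) begins 54 mm behind the grasp point. The pads swing forward as they close: fully open they stand 13 mm farther back than shut.
Start: joints at [-1.313, 0.053, 1.613, -0, 1.476, -0.119], TCP at [0.23, -0.581, 0.231] pointing down, gripper open.
Joint ranges: [-3.01, 3.01], [-1.01, 2.22], [0.06, 2.58], [-1.02, 4.17], [0.09, 2.62], [-3.14, 3.14]. Speed limits (rad/s): [2.57, 2.57, 3.14, 3.14, 3.14, 3.14].

### API

Orientations are given as a unit quaternion [w, x, y, z].
In Python, from plant import manip, cams gives the robot as it stands.
- The arm moves only by the tool jog_arm, never from a script. Its argument "targets" is a list of rows, each a list of 4 numbers: the shift along the tool's x, y, z in m, then the turn about the tool's z in degrees. A call has 1 to 5 rows; each row is the pose to reach, as a shift and turn from the pose commanded when the call began, along the tool's axes at that moment; what a row does not reach only later rows make up. A row lasts 1/12 s, in which the tool goes at most 41.7 mm and 7.16 degrees, less where a joint would pass 70% of its speed; a pose out of reach is approached as far as the arm can. A call with a gripper value outside its range is refused whole. "fingers" is the opening, from 0 (shut) to 1 (fully open), set as the call begins (left out, the last holds). The fingers move at their own pace and stop on an object; the grip force is fixed at half the most. Time passes only in rows, so rows that repeat a pose let the fingers close. It gives the time, the measured TCP pose, the force and the opening at its end, in the units of the state.
- manip.state(): the state, without advancing time (a new reading comes with each control period).
- cams.grab_frame(name): name is "side" or "top" or "wrist"; returns the picture (400x640x3 uint8, red, green, blue); there is no depth.
- cams.get_calibration(name): a dict with "camera_matrix" (3x3 intrinsics, pixels), "cam_to_world" (4x4, takes a point from camera to world coordinates). Camera axes: x right, y up, looking along -z (the intrinsics and any distortion apply to the point x, -y, -z); pixel columns grow to the right and rows downward; lengths in m; the calibration is good to about 2 mm. A picture is of the moment at which its call begins: read the wrist's pose just before it. get_calibration takes no time and is no camera call; for the wrist camera it gives the pose at the moment of the call.
- manip.job_done(): hands the job in, once; it reports no verdict.
The state is a dict: "time": time; "joint_pos": joint angles; "joint_vel": joint speeds; "joint_efforts": joint torques, N m; "tool_pos": TCP position; "tool_rot": TCP orientation; "contact_force": force on the tool from outside, world axes, zero at the start; "ft_torque": the same for the moment, N m; "gripper_width": opening from 0.0 (shut) to 1.0 (fully open).
Only numpy, scipy, OpenCV 4.12 (cv2) and the standard library are available. Lean on these libraries where they do the work, as an engineer would, in place of code of your own. Each camera call takes 0.05 s, during which the arm holds its last target. There are 200 camera calls.

### The job

The hinged wing of the croquette station's splash guard has to go back on its post. From the white two-slot rack lift out the wing that has a single knuckle, bring that knuckle in between the two knuckles of the fixed post, under the upper one, without ramming the post, and line up the three holes so that a colleague could drop the hinge pin straight through. Finish holding it there: upright, still, hanging in the gripper and not resting on or touching the post, with everything else left where it is.

Things in the scene. Friction and masses are not known exactly. Their poses are not given: they have to be found in the camera images.
- wing: Framed steel panel on edge, 150 mm long (x), 12 thick (y), 110 tall (z), about 0.3 kg; the one with ONE knuckle, at its +x end. Origin: centre of the panel's underside. Its top 40 mm is a plain solid rail to pinch from above. Stands in either slot of the rack, underside 8 mm above the table, +x roughly away from the robot.
- wing_eye (a point): Centre of the hole in the wing's knuckle: x = +95, y = 0, z = 45 mm in the wing's frame; axes as the wing's. The knuckle is an upright barrel (along z), 26 mm across, 26 mm tall, 12 mm hole, its axis 20 mm beyond the panel's edge, joined by a tab 8 mm thick.
- post: Splash-guard corner post fixed to the table: base 100 x 90 x 8 mm, steel block 36 x 50 mm, 130 mm tall, behind it (+x) a stub of guard panel 110 mm tall, to 96 mm from the origin. Origin: on the table under the block's centre; front is -x. In front, two upright barrel knuckles, 26 mm across, 12 mm holes, on one vertical axis.
- post_gap (a point): On the post's hinge axis, midway in the gap between its knuckles: x = -40 (22 mm off the block's face), y = 0, z = 85 mm in the post's frame; axes as the post's. Lower knuckle z 41 to 67 mm, upper 103 to 129: gap 36 mm. The wing's eye belongs here, the wing standing out to -x, underside 40 mm above the table; any hinge angle that clears the block.
- rack: White rack fixed to the table, base 130 (x) x 160 (y) x 8 mm, origin under its centre. Two slots along x at y = +50 and -50 mm, each between two steel wire hoops 90 mm long, 16 mm apart, reaching 43 mm above the table. A wing is lifted straight up out of its slot.
- spare_wing: The same panel, 150 x 12 x 110 mm, but with TWO knuckles at its +x end (centres at z = 18 and 92 mm); origin likewise. Stands in the rack's other slot, tops 100 mm apart. Not for this post; leave it alone.
- hinge_pin: Loose steel hinge pin lying on the table on the robot's side of the post, 111 mm long (x), 8 mm thick, 14 mm head and end ring; origin under its middle. For the colleague; leave it alone.
- thermometer: Slim white probe thermometer, 26 x 198 x 19 mm, lying on the table between the rack and the post; origin under its centre. Leave alone.
- label_roll: Roll of white labels standing on end, about 80 mm across, 42 mm tall, behind the work; origin under its middle. Leave alone.
Not all that is in view belongs to the job. What is shaped like the post but pink is not meant.

How it is judged:
On the way, in this order (a step that is already met when the one before it is completed fails the run):
1. the single-knuckle wing is held by the fingers, clear of the rack (height (world z) of wing above 0.05 m and contact force between the fingers and wing above 2 N and contact force between wing and rack below 0.2 N), for 0.2 s.
2. its knuckle has entered the gap between the post's knuckles (within 15 mm of their axis) (horizontal distance between wing_eye and post_gap below 0.015 m and z of wing_eye in the frame of post_gap between -0.006 and 0.006 m and contact force between the fingers and wing above 2 N), for 0.1 s.
At the end, for the whole second after the job is handed in: The wing's hole is within 4 mm of the post's hinge axis and within 5 mm of mid-gap in height, the wing within 4 degrees of upright and still; it is gripped by the fingers and carried by them alone (not more than 1 N between wing and post, none on the rack) (horizontal distance between wing_eye and post_gap below 0.004 m and z of wing_eye in the frame of post_gap between -0.005 and 0.005 m and angle between wing's own z axis and vertical below 0.07 rad and contact force between the fingers and wing above 2 N and contact force between wing and post below 1 N and contact force between wing and rack below 0.2 N and linear speed of wing below 0.02 m/s); the arm keeps its last pose, push and grip.
It fails at once if the wing is rammed against the post (over 25 N) (contact force between wing and post above 25 N).
It fails at once if the two-knuckle wing is pulled from its place (over 30 mm) (distance of spare_wing from where it was at the start of the episode above 0.03 m).
It fails at once if the hinge pin, thermometer or label roll is shoved away (over 30 mm) (distance of any of hinge_pin, thermometer, label_roll from where it was at the start of the episode above 0.03 m).
It also fails if it takes over 43 s, if anything falls off the work surface, if the arm or the gripper's body presses on something with over 40 N, if the wrist force passes 120 N, or if a joint passes its speed limit or range.

## Working session

There is one attempt and no reset: what is moved stays moved. The work goes in short steps, Python scripts to look and compute and a tool call to move; the robot and the scene stay as the last step left them, time stands still between calls to the robot, and variables do not carry over. Pictures are saved under pics/ and viewed, about 8 in all and at most 12, crops included, and the job is handed in when it is done.

Besides the shell and the picture viewer there is one more tool, called after "Request:" as name(argument=value, ...), one argument or row to a line, values as JSON. jog_arm: Moves the arm, as the interface text tells. Its arguments: {"type":"object","properties":{"targets":{"type":"array"},"fingers":{"type":"number"}},"required":["targets"]}

```bash
ls && mkdir -p pics
cat > h.py <<'E'
import numpy as np, cv2
from plant import manip, cams
def snap(n,f):
    im=cams.grab_frame(n)[:,:,::-1].copy(); cv2.imwrite('pics/'+f,im); return im
def cal(n):
    c=cams.get_calibration(n); return np.array(c['camera_matrix']),np.array(c['cam_to_world']),c
def ray(n,uv,z,C=None):
    K,T,_=C or cal(n); d=np.linalg.inv(K)@[uv[0],uv[1],1]; d=T[:3,:3]@(d*[1,-1,-1]); o=T[:3,3]
    return o+d*(z-o[2])/d[2]
def proj(n,p,C=None):
    K,T,_=C or cal(n); q=np.linalg.inv(T)@np.append(p,1); q=K@(q[:3]*[1,-1,-1]); return q[:2]/q[2]
E
python3 - <<'E'
from h import *
s=manip.state(); print(s)
for n in('side','top'):
    snap(n,n+'0.png'); c=cal(n); print(n,c[0].round(1).tolist(),c[1].round(3).tolist(),c[2].keys())
E
```

```text
pics
{'time': 0.0, 'joint_pos': array([-1.31296493e+00,  5.33367903e-02,  1.61427683e+00, -4.25077255e-06,
        1.47600709e+00, -1.19003179e-01]), 'joint_vel': array([-0.00081176,  0.00058103,  0.00129815,  0.00051513, -0.00029878,
        0.00025603]), 'joint_efforts': array([-7.26049129e-04, -3.93673611e+01, -3.70179999e+01, -1.61053972e-04,
        7.16890165e-03,  1.00311328e-05]), 'tool_pos': array([ 0.22982571, -0.58054589,  0.23008572]), 'tool_rot': array([-1.01143718e-03,  9.82301371e-01,  1.87304534e-01, -7.24417391e-05]), 'contact_force': array([ 0.03660111, -0.41392829, -0.66365283]), 'ft_torque': array([-0.01840631, -0.03505841,  0.04040391]), 'gripper_width': 0.998498538479286}
side [[431.9, 0.0, 316.2], [0.0, 431.9, 201.7], [0.0, 0.0, 1.0]] [[-0.999, 0.04, -0.02, 0.48], [-0.038, -0.539, 0.841, 1.163], [0.023, 0.841, 0.54, 0.677], [0.0, 0.0, 0.0, 1.0]] dict_keys(['camera_matrix', 'cam_to_world'])
top [[471.6, 0.0, 318.2], [0.0, 471.6, 199.0], [0.0, 0.0, 1.0]] [[0.026, 0.982, -0.186, 0.313], [-1.0, 0.024, -0.016, 0.248], [-0.011, 0.186, 0.982, 1.196], [0.0, 0.0, 0.0, 1.0]] dict_keys(['camera_matrix', 'cam_to_world'])
```

View pics/top0.png

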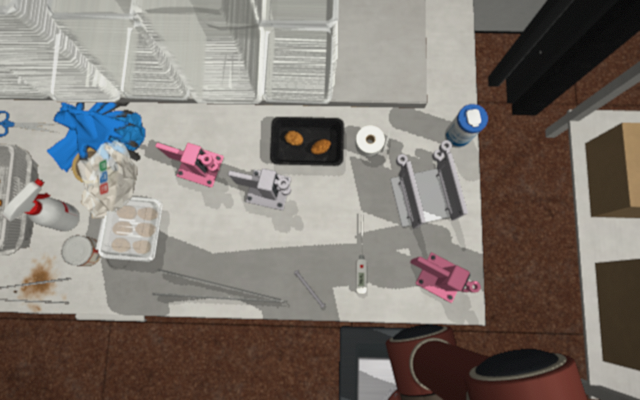

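View pics/side0.png

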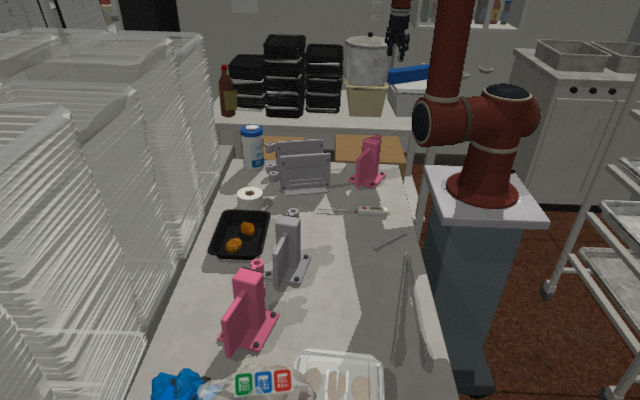

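Top view: the rack is at about (430,190), with wing barrels at (403,160) and (442,150). The grey post is at (265,187), its barrels at about (285,185), facing right (-y). Two pink look-alikes stand at (192,163) and (445,277). I'll enlarge the rack and the post to tell the wings apart.

Run:
```python
from h import *
t=cv2.imread('pics/top0.png'); s=cv2.imread('pics/side0.png')
f=lambda im,x,y,w,h,k:cv2.resize(im[y:y+h,x:x+w],None,fx=k,fy=k,interpolation=cv2.INTER_CUBIC)
a=f(t,375,130,110,100,3.6);a=cv2.resize(a,(400,364))
b=f(t,220,150,80,72.8.__int__(),5);b=cv2.resize(b,(400,360))
h=364
b=cv2.copyMakeBorder(b,0,4,0,0,0)
c=f(s,255,125,80,46,5); d=f(s,262,205,80,46,5)
cv2.imwrite('pics/c1.png',np.vstack([np.hstack([a,b]),np.hstack([c,d])]))
```

```text
(no output)
```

View pics/c1.png

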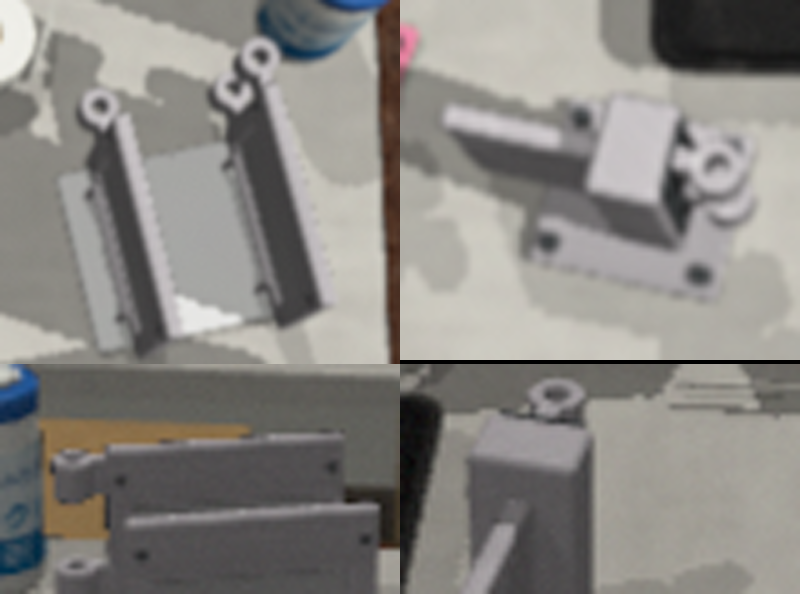

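The crop settles it: the left wing (top image, around 403,160) has one barrel at mid-height. The right one (442,150) has two barrels, so it is the spare. The grey post's top hole is at about (283.6,183), with its block top beside it. Next I'll compute poses from these points.

Run:
```python
from h import *
C=cal('top'); k=110/400
A=lambda x,y:np.array([375+x*k,130+y*k]); B=lambda x,y:np.array([220+(x-400)/5,150+y*72/360])
P=lambda uv,z:ray('top',uv,z,C)[:2]
far,near,eye=P(A(122,114),.118),P(A(172,336),.118),P(A(100,106),.066)
d=far-near; print('wing',far.round(4),near.round(4),'len',np.linalg.norm(d).round(4),'yaw',np.degrees(np.arctan2(d[1],d[0])).round(2),'ctr',(far+near)/2)
u=d/np.linalg.norm(d); print('eye',eye,'pred',(far+near)/2+.095*u, 'yaw2',np.degrees(np.arctan2(*((eye-near)[::-1]))))
c=[P(B(*q),.130) for q in((620,95),(682,110),(662,205),(588,188))]
ctr=np.mean(c,0); hole=P(B(718,165),.129); print('post ctr',ctr,'hole',hole,np.linalg.norm(ctr-hole)); e=ctr-hole; print('yaw',np.degrees(np.arctan2(e[1],e[0])))
print([np.linalg.norm(c[i]-c[i-1]).round(4) for i in range(4)])
for p,z in((hole,.129),(ctr,.13),(eye,.066),(far,.118),(near,.118)): print(proj('side',[*p,z]).round(1))
s2=np.array(cv2.imread('pics/top0.png').shape)
# other objects
for n,uv in dict(roll=(370,139),therm0=(361,215),therm1=(362,290),pin0=(297,273),pin1=(323,305)).items(): print(n,P(uv,.04 if n=='roll' else .01).round(3))
```

```text
wing [0.6125 0.0544] [0.4681 0.0242] len 0.1476 yaw 11.8 ctr [0.5402882  0.03932661]
eye [0.63224087 0.05997177] pred [0.63327963 0.05875838] yaw2 12.280367985818605
post ctr [0.55714215 0.38344376] hole [0.55079265 0.34607672] 0.037902663805530354
yaw 80.35627082080174
[np.float64(0.0464), np.float64(0.03), np.float64(0.046), np.float64(0.0354)]
[293.4 209.3]
[289.1 218.2]
[273.8 171.8]
[280.3 155.2]
[330.8 152.4]
roll [0.691 0.138]
therm0 [0.499 0.157]
therm1 [0.312 0.153]
pin0 [0.349 0.315]
pin1 [0.273 0.248]
```

Measured values agree with the given sizes: wing length 148 of 150 mm, hinge offset 38 of 40 mm, and side-view reprojection within 2 px. I'll move above the wing now.

```bash
cat >> h.py <<'E'
from scipy.spatial.transform import Rotation as R
def pose():
    s=manip.state(); q=s['tool_rot']; return np.array(s['tool_pos']),R.from_quat(q,scalar_first=True).as_matrix(),s
def goto(x,y,z,yaw):
    p,M,s=pose(); d=M.T@(np.array([x,y,z])-p); ps=np.degrees(np.arctan2(M[1,0],M[0,0]))
    print('t',round(s['time'],2),'pos',p.round(4),'yaw',ps.round(2),'tilt',np.degrees(np.arccos(-M[2,2])).round(2),'F',np.round(s['contact_force'],1),'w',round(s['gripper_width'],3),'j6',round(s['joint_pos'][5],2))
    print('shift',d.round(4),'turn',round(ps-yaw,2),'rows',round(max(np.linalg.norm(d)/.0417,abs(ps-yaw)/7.16),1))
E
python3 -c "
from h import *
goto(.545,.040,.25,12)"
```

```text
t 0.1 pos [ 0.2298 -0.5806  0.2302] yaw 21.59 tilt 0.1 F [ 0.3 -0.3 -0.1] w 0.998 j6 -0.12
shift [ 0.5214 -0.4611 -0.0188] turn 9.59 rows 16.7
```

Request:
jog_arm(
  targets=[
    [0.155, -0.137, -0.006, 0],
    [0.155, -0.137, -0.006, 0],
    [0.155, -0.137, -0.006, 0],
    [0.155, -0.137, -0.006, 0],
    [0.155, -0.137, -0.006, 0],
  ],
  fingers=1,
)

```text
time: 0.52
tool_pos: [0.324, -0.3946, 0.2367]
tool_rot: [-0.001, 0.982, 0.187, -0.0]
contact_force: [0.7, -0.4, 0.8]
gripper_width: 0.997
```

Request:
jog_arm(
  targets=[
    [0.155, -0.137, -0.006, 0],
    [0.155, -0.137, -0.006, 0],
    [0.155, -0.137, -0.006, 0],
    [0.155, -0.137, -0.006, 0],
    [0.155, -0.137, -0.006, 0],
  ],
)

```text
time: 0.93
tool_pos: [0.4177, -0.2101, 0.243]
tool_rot: [-0.0, 0.982, 0.187, 0.0]
contact_force: [1.2, 0.2, 0.7]
gripper_width: 0.999
```

Request:
jog_arm(
  targets=[
    [0.155, -0.137, -0.006, 0],
    [0.155, -0.137, -0.006, 0],
    [0.155, -0.137, -0.006, 0],
    [0.155, -0.137, -0.006, 0],
    [0.155, -0.137, -0.006, 0],
  ],
)

```text
time: 1.35
tool_pos: [0.5114, -0.0256, 0.249]
tool_rot: [-0.0, 0.982, 0.188, -0.0]
contact_force: [0.4, -1.2, 0.7]
gripper_width: 1.002
```

```bash
python3 -c "
from h import *
goto(.545,.040,.25,12)"
```

```text
t 1.35 pos [ 0.5114 -0.0256  0.249 ] yaw 21.62 tilt 0.01 F [ 0.4 -1.2  0.7] w 1.002 j6 1.0
shift [ 0.0554 -0.0486 -0.001 ] turn 9.62 rows 1.8
```

Request:
jog_arm(
  targets=[
    [0.055, -0.049, -0.001, 9.6],
    [0.055, -0.049, -0.001, 9.6],
    [0.055, -0.049, -0.001, 9.6],
    [0.055, -0.049, -0.001, 9.6],
  ],
)

```text
time: 1.68
tool_pos: [0.5442, 0.0395, 0.2495]
tool_rot: [0.0, 0.994, 0.106, -0.001]
contact_force: [-0.2, 0.1, 0.1]
gripper_width: 1.002
```

Run:
```python
from h import *
goto(.545,.040,.25,12)
C=cal('wrist'); snap('wrist','w1.png'); print(C[0].round(1).tolist(),C[1].round(3).tolist())
import pickle; pickle.dump(C[:2],open('w1.pkl','wb'))
a=np.radians(11.8);u=np.array([np.cos(a),np.sin(a)]);c=np.array([.5403,.0393])
for d,z in((.075,.118),(-.075,.118),(.095,.066)): print(proj('wrist',[*(c+d*u),z],C).round(1))
```

```text
t 1.68 pos [0.5442 0.0395 0.2495] yaw 12.2 tilt 0.09 F [-0.2  0.1  0.1] w 1.002 j6 1.29
shift [ 0.0009 -0.0004 -0.0005] turn 0.2 rows 0.0
[[333.0, 0.0, 318.8], [0.0, 333.0, 197.4], [0.0, 0.0, 1.0]] [[0.211, 0.94, 0.266, 0.61], [-0.977, 0.203, 0.058, 0.053], [0.0, -0.273, 0.962, 0.393], [0.0, 0.0, 0.0, 1.0]]
[317.7  98.2]
[316.7 269.5]
[318.   76.4]
```

View pics/w1.png

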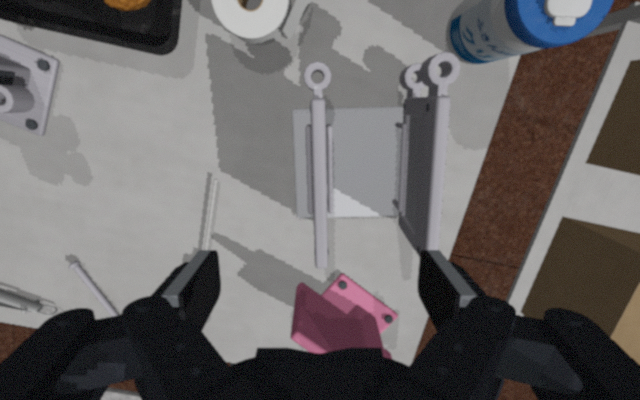

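Wrist view: the single-knuckle wing's eye is at (318,75), its rail runs from (318,97) to (321,267), and the fingers straddle it. The spare is on the right at about (430,170). I'll refine the wing's yaw from these pixels.

Run:
```python
from h import *
import pickle; C=(*pickle.load(open('w1.pkl','rb')),0)
im=cv2.imread('pics/w1.png',0).astype(float)
# rail centreline: bright strip edges per row
pts=[]
for r in range(110,262,8):
    g=np.abs(np.gradient(im[r-1:r+2].mean(0)))[306:332]; 
    print(r,im[r-1:r+2].mean(0)[308:332:1].round(0).astype(int).tolist()) if r%40<8 else None
f=lambda uv,z:ray('wrist',uv,z,C)[:2]
far,near,eye=f((318.5,97),.118),f((321,267),.118),f((318,75),.066)
d=far-near;print(far,near,eye,np.linalg.norm(d),np.degrees(np.arctan2(d[1],d[0])),(far+near)/2)
d=eye-near;print(np.linalg.norm(d),np.degrees(np.arctan2(d[1],d[0])))
```

```text
126 [105, 94, 88, 96, 118, 141, 155, 161, 162, 164, 164, 165, 167, 167, 167, 165, 155, 130, 99, 98, 114, 128, 136, 140]
166 [117, 120, 112, 101, 98, 118, 138, 155, 159, 159, 162, 161, 163, 166, 167, 167, 163, 151, 123, 104, 118, 139, 154, 152]
206 [118, 118, 120, 115, 101, 98, 115, 139, 153, 158, 158, 160, 159, 162, 164, 166, 166, 163, 148, 122, 110, 129, 148, 158]
246 [165, 166, 167, 166, 166, 157, 135, 124, 136, 154, 162, 162, 161, 162, 162, 164, 166, 167, 162, 150, 143, 147, 147, 148]
[0.61471097 0.05417901] [0.47014426 0.02065475] [0.63447499 0.05894817] 0.14840286800941788 13.055828587224887 [0.54242761 0.03741688]
0.16873344405438895 13.117351776048316
```

```bash
python3 -c "
from h import *
goto(.546,.0383,.079,13.1)"
```

```text
t 1.73 pos [0.5439 0.0383 0.2496] yaw 12.1 tilt 0.09 F [ 0.  -0.9 -0.3] w 1.002 j6 1.29
shift [0.0023 0.0004 0.1706] turn -1.0 rows 4.1
```

Request:
jog_arm(
  targets=[
    [0.002, 0.0, 0.035, -1],
    [0.002, 0.0, 0.07, -1],
    [0.002, 0.0, 0.105, -1],
    [0.002, 0.0, 0.14, -1],
    [0.002, 0.0, 0.16, -1],
  ],
)

```text
time: 2.15
tool_pos: [0.5429, 0.0368, 0.0857]
tool_rot: [-0.0, 0.994, 0.112, -0.003]
contact_force: [0.0, -0.8, 0.1]
gripper_width: 0.996
```

Request:
jog_arm(
  targets=[
    [0, 0, 0.011, 0],
    [0, 0, 0.011, 0],
  ],
)

```text
time: 2.32
tool_pos: [0.5436, 0.0372, 0.0762]
tool_rot: [-0.0, 0.994, 0.112, -0.003]
contact_force: [-0.5, 0.4, 0.5]
gripper_width: 0.999
```

```bash
python3 -c "
from h import *
goto(.546,.0383,.079,13.1)"
```

```text
t 2.32 pos [0.5436 0.0372 0.0762] yaw 12.89 tilt 0.34 F [-0.5  0.4  0.5] w 0.999 j6 1.28
shift [ 0.0026 -0.0005 -0.0029] turn -0.21 rows 0.1
```

Request:
jog_arm(
  targets=[
    [0.003, -0.0005, -0.002, 0],
    [0.003, -0.0005, -0.002, 0],
    [0.003, -0.0005, -0.002, 0],
  ],
)

```text
time: 2.57
tool_pos: [0.5511, 0.0392, 0.0842]
tool_rot: [0.0, 0.994, 0.113, 0.002]
contact_force: [0.2, 0.2, 0.3]
gripper_width: 1.0
```

Request:
jog_arm(
  targets=[
    [0, 0, 0, 0],
    [0, 0, 0, 0],
    [0, 0, 0, 0],
    [0, 0, 0, 0],
    [0, 0, 0, 0],
  ],
  fingers=0,
)

```text
time: 2.98
tool_pos: [0.549, 0.0396, 0.0814]
tool_rot: [0.0, 0.994, 0.113, 0.0]
contact_force: [0.3, 0.5, -0.7]
gripper_width: 0.296
```

Request:
jog_arm(
  targets=[
    [0, 0, 0, 0],
    [0, 0, 0, 0],
    [0, 0, 0, 0],
    [0, 0, 0, 0],
    [0, 0, 0, 0],
  ],
)

```text
time: 3.4
tool_pos: [0.549, 0.0396, 0.0813]
tool_rot: [-0.0, 0.994, 0.113, -0.0]
contact_force: [-0.4, 1.0, 0.5]
gripper_width: 0.133
```

```bash
python3 -c "
from h import *
goto(.546,.0383,.079,13.1)"
```

```text
t 3.4 pos [0.549  0.0396 0.0813] yaw 12.99 tilt 0.01 F [-0.4  1.   0.5] w 0.133 j6 1.28
shift [-0.0032  0.0006  0.0023] turn -0.11 rows 0.1
```

The jaws closed to 11.3 mm, so they hold the 12 mm rail. Next is a straight lift.

Request:
jog_arm(
  targets=[
    [0, 0, -0.01, 0],
    [0, 0, -0.025, 0],
    [0, 0, -0.042, 0],
    [0, 0, -0.058, 0],
    [0, 0, -0.07, 0],
  ],
)

```text
time: 3.82
tool_pos: [0.549, 0.0394, 0.1526]
tool_rot: [0.0, 0.994, 0.113, 0.0]
contact_force: [0.5, 0.4, -2.4]
gripper_width: 0.13
```

Request:
jog_arm(
  targets=[
    [0, 0, 0, 0],
    [0, 0, 0, 0],
    [0, 0, 0, 0],
    [0, 0, 0, 0],
  ],
)

```text
time: 4.15
tool_pos: [0.5479, 0.0395, 0.1496]
tool_rot: [-0.0, 0.994, 0.113, -0.001]
contact_force: [-0.2, 0.6, -2.4]
gripper_width: 0.133
```

Run:
```python
from h import *
C=cal('wrist'); im=snap('wrist','w2.png'); s=snap('side','s2.png'); 
import pickle; pickle.dump(C[:2],open('w2.pkl','wb'))
goto(.546,.0383,.079,80)
f=lambda im,x,y,w,h,k:cv2.resize(im[y:y+h,x:x+w],None,fx=k,fy=k,interpolation=cv2.INTER_CUBIC)
cv2.imwrite('pics/c2.png',np.hstack([f(im,230,30,200,250,2),f(s,240,100,130,162.5.__int__(),500/162)]))
```

```text
t 4.25 pos [0.5482 0.0395 0.1499] yaw 12.99 tilt 0.14 F [ 0.1  0.1 -3.3] w 0.129 j6 1.28
shift [-0.0022  0.0007  0.0709] turn -67.01 rows 9.4
```

View pics/c2.png

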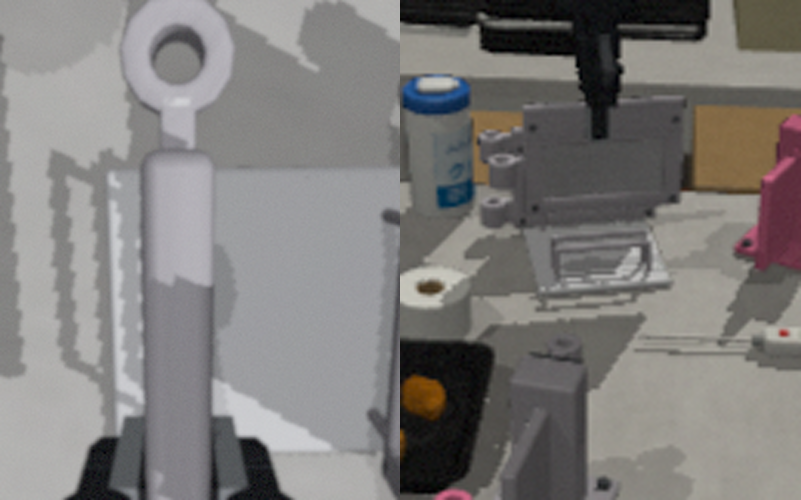

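The wing hangs level, clear of the rack and held at mid-rail; the spare still stands in its slot. In the wrist image the wing's ring centre is at (318.5,58). I'll compute the eye in the tool frame and the transit.

Run:
```python
from h import *
import pickle; C=(*pickle.load(open('w2.pkl','rb')),0)
p,M,s=pose(); zt=.008+p[2]-.0813
for uv,h in(((318.5,58),.058),((319,107.5),.110)):
    print((M.T@(ray('wrist',uv,zt+h,C)-p)).round(4))
goto(.5253,.2003,.15,80)
```

```text
[0.0864 0.0005 0.0151]
[ 0.0659  0.0007 -0.0369]
t 4.25 pos [0.5482 0.0395 0.1499] yaw 12.99 tilt 0.14 F [ 0.1  0.1 -3.3] w 0.129 j6 1.28
shift [ 1.390e-02 -1.618e-01 -1.000e-04] turn -67.01 rows 9.4
```

Request:
jog_arm(
  targets=[
    [0.001, -0.016, 0, -6.7],
    [0.003, -0.032, 0, -13.4],
    [0.004, -0.049, 0, -20.1],
    [0.006, -0.065, 0, -26.8],
    [0.007, -0.081, 0, -33.5],
  ],
)

```text
time: 4.67
tool_pos: [0.5371, 0.1207, 0.1505]
tool_rot: [-0.0, 0.918, 0.397, -0.001]
contact_force: [1.1, 0.7, -3.8]
gripper_width: 0.134
```

```bash
python3 -c "
from h import *
goto(.5253,.2003,.15,80)"
```

```text
t 4.67 pos [0.5371 0.1207 0.1505] yaw 46.81 tilt 0.07 F [ 1.1  0.7 -3.8] w 0.134 j6 0.84
shift [ 0.0499 -0.0631  0.0005] turn -33.19 rows 4.6
```

Request:
jog_arm(
  targets=[
    [0.01, -0.013, 0, -6.6],
    [0.02, -0.025, 0, -13.3],
    [0.03, -0.038, 0, -19.9],
    [0.04, -0.05, 0, -26.6],
    [0.05, -0.063, 0, -33.2],
  ],
)

```text
time: 5.08
tool_pos: [0.5258, 0.2002, 0.1505]
tool_rot: [-0.0, 0.766, 0.643, -0.001]
contact_force: [0.5, 0.6, -3.0]
gripper_width: 0.133
```

Request:
jog_arm(
  targets=[
    [0, 0, 0, 0],
    [0, 0, 0, 0],
    [0, 0, 0, 0],
    [0, 0, 0, 0],
  ],
)

```text
time: 5.42
tool_pos: [0.5264, 0.1989, 0.151]
tool_rot: [0.0, 0.768, 0.64, -0.0]
contact_force: [0.1, -0.2, -3.5]
gripper_width: 0.131
```

Run:
```python
from h import *
import pickle
goto(.5253,.2003,.1133,80)
p,M,s=pose();C=cal('wrist'); im=snap('wrist','w3.png'); pickle.dump((C[0],C[1],p,M),open('w3.pkl','wb'))
print(proj('wrist',[.5508,.3461,.129],C),proj('wrist',[.5571,.3834,.13],C))
```

```text
t 5.42 pos [0.5264 0.1989 0.151 ] yaw 79.59 tilt 0.04 F [ 0.1 -0.2 -3.5] w 0.131 j6 0.41
shift [ 0.0012 -0.0013  0.0377] turn -0.41 rows 0.9
[ 314.97203043 -103.07430989] [ 313.15930566 -225.68405835]
```

View pics/w3.png

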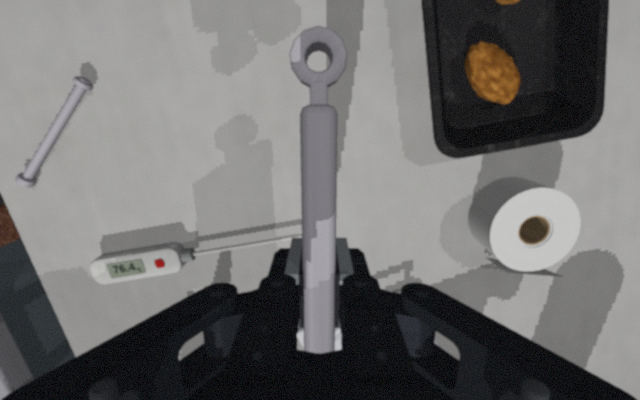

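The post is out of frame above; the wing's eye is still at (318,58), so there is no slip. I'll raise the wing above post height and move sideways (robot side), so that the wrist camera sees the post beside the wing.

```bash
python3 -c "
from h import *
goto(.4455,.324,.22,80)"
```

```text
t 5.47 pos [0.5264 0.1989 0.1511] yaw 79.59 tilt 0.02 F [-0.4  0.4 -3. ] w 0.13 j6 0.41
shift [ 0.1084 -0.1022 -0.0689] turn -0.41 rows 3.9
```

Request:
jog_arm(
  targets=[
    [0, -0.02, -0.02, -0.4],
    [0, -0.045, -0.04, -0.4],
    [0.005, -0.07, -0.06, -0.4],
    [0.025, -0.09, -0.069, -0.4],
    [0.05, -0.102, -0.069, -0.4],
  ],
)

```text
time: 5.88
tool_pos: [0.4352, 0.2671, 0.224]
tool_rot: [0.001, 0.767, 0.642, 0.003]
contact_force: [2.2, 1.6, -3.4]
gripper_width: 0.132
```

Request:
jog_arm(
  targets=[
    [0.02, 0, 0, 0],
    [0.04, 0, 0, 0],
    [0.058, 0, 0, 0],
    [0.058, 0, 0, 0],
    [0.058, 0, 0, 0],
  ],
)

```text
time: 6.3
tool_pos: [0.445, 0.3241, 0.2201]
tool_rot: [0.0, 0.766, 0.643, -0.0]
contact_force: [-0.2, -1.1, -3.3]
gripper_width: 0.134
```

Request:
jog_arm(
  targets=[
    [0, 0, 0, 0],
    [0, 0, 0, 0],
  ],
)

```text
time: 6.47
tool_pos: [0.445, 0.3233, 0.2202]
tool_rot: [0.0, 0.766, 0.643, -0.0]
contact_force: [0.3, -0.2, -2.9]
gripper_width: 0.131
```

Run:
```python
from h import *
import pickle
goto(.5253,.2003,.1133,80)
p,M,s=pose();C=cal('wrist'); im=snap('wrist','w4.png'); pickle.dump((C[0],C[1],p,M),open('w4.pkl','wb'))
print(proj('wrist',[.5508,.3461,.129],C),proj('wrist',[.5571,.3834,.13],C))
```

```text
t 6.47 pos [0.445  0.3233 0.2202] yaw 80.01 tilt 0.03 F [ 0.3 -0.2 -2.9] w 0.131 j6 0.67
shift [-0.1071  0.1004  0.1069] turn 0.01 rows 4.4
[463.64954564 143.0153333 ] [470.57945892  85.95774643]
```

View pics/w4.png

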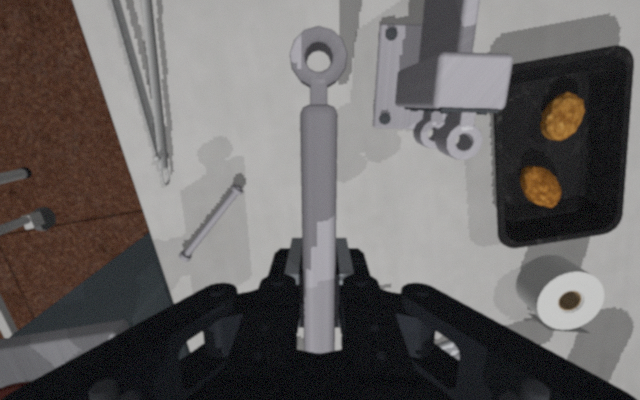

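The post's upper ring is at about (462,142), against a predicted (463.6,143). The block top is centred at about (474,82) and the wing ring is at (318,58). I'll refine both ring centres with Hough circles and compute the insertion.

Run:
```python
from h import *
import pickle; K,T,p,M=pickle.load(open('w4.pkl','rb')); C=(K,T,0)
g=cv2.imread('pics/w4.png',0)
def hough(cx,cy,r0,r1,w=36,k=6,n=3):
    c=cv2.resize(g[cy-w:cy+w,cx-w:cx+w],None,fx=k,fy=k,interpolation=cv2.INTER_CUBIC)
    h=cv2.HoughCircles(cv2.GaussianBlur(c,(0,0),3),cv2.HOUGH_GRADIENT,1,20,param1=80,param2=15,minRadius=int(r0*k),maxRadius=int(r1*k))
    return [] if h is None else [((a-k/2+.5)/k+cx-w,(b-k/2+.5)/k+cy-w,r/k) for a,b,r in h[0][:n]]
for n,a in(('post out',(462,142,16,22)),('post hole',(462,142,7,11)),('wing out',(318,57,24,31)),('wing hole',(318,57,10,15))):
    print(n,np.round(hough(*a),1).tolist())
zt=.008+p[2]-.0813
print('exp radii post',.013*K[0,0]/(T[2,3]-.129),'wing',.013*K[0,0]/(T[2,3]-zt-.058))
a=ray('wrist',(462,142),.129,C); e=M.T@(ray('wrist',(318,57.5),zt+.058,C)-p)
c=np.mean([ray('wrist',q,.13,C) for q in((441,56),(511,56),(507,109),(435,107))],0)
print('hinge',a,'eye tool',e,'yaw',np.degrees(np.arctan2(*(c-a)[:2][::-1])),np.linalg.norm((c-a)[:2]))
```

```text
post out []
post hole []
wing out []
wing hole []
exp radii post 18.464669530693953 wing 27.295343076460206
hinge [0.54970584 0.3470083  0.129     ] eye tool [ 0.08705047 -0.00133739  0.01525693] yaw 76.20269005113965 0.03937418577574077
```

Top and wrist estimates of the hinge agree: (0.5508,0.3461) and, corrected by the camera's own offset at the eye, (0.551,0.3468). I'll go back to the pre-insert pose, 60 mm in front at final height.

```bash
python3 -c "
from h import *
goto(.5205,.2031,.1133,78)"
```

```text
t 6.52 pos [0.445  0.3233 0.2202] yaw 80.01 tilt 0.02 F [-1.   0.3 -3.3] w 0.134 j6 0.67
shift [-0.1053  0.0952  0.107 ] turn 2.01 rows 4.3
```

Request:
jog_arm(
  targets=[
    [-0.035, 0, 0, 2],
    [-0.07, 0.01, 0, 2],
    [-0.1, 0.035, 0, 2],
    [-0.105, 0.07, 0, 2],
    [-0.105, 0.095, 0.01, 2],
  ],
)

```text
time: 6.93
tool_pos: [0.5232, 0.2016, 0.213]
tool_rot: [0.002, 0.778, 0.628, 0.003]
contact_force: [-0.4, -0.2, -1.8]
gripper_width: 0.132
```

Request:
jog_arm(
  targets=[
    [0, 0, 0.03, 0],
    [0, 0, 0.06, 0],
    [0, 0, 0.085, 0],
    [0, 0, 0.097, 0],
    [0, 0, 0.097, 0],
  ],
)

```text
time: 7.35
tool_pos: [0.5178, 0.2032, 0.1094]
tool_rot: [-0.002, 0.777, 0.63, -0.003]
contact_force: [-0.2, 0.5, -3.5]
gripper_width: 0.13
```

Request:
jog_arm(
  targets=[
    [0, 0, 0, 0],
    [0, 0, 0, 0],
    [0, 0, 0, 0],
  ],
)

```text
time: 7.6
tool_pos: [0.5221, 0.2049, 0.1161]
tool_rot: [0.001, 0.777, 0.63, 0.002]
contact_force: [0.0, -0.3, -3.0]
gripper_width: 0.135
```

Run:
```python
from h import *
snap('side','s5.png'); s=cv2.imread('pics/s5.png')
goto(.5205,.2031,.1133,78);goto(.5330,.2618,.1133,78)
print(proj('side',[.551,.3466,.129]),proj('side',[.551,.3466,.067]))
cv2.imwrite('pics/c5.png',cv2.resize(s[150:300,240:400],None,fx=4,fy=4,interpolation=cv2.INTER_CUBIC))
```

```text
t 7.65 pos [0.5219 0.2049 0.1159] yaw 78.1 tilt 0.25 F [-0.2  0.8 -3.4] w 0.132 j6 0.45
shift [-0.002  -0.0011  0.0026] turn 0.1 rows 0.1
t 7.65 pos [0.5219 0.2049 0.1159] yaw 78.1 tilt 0.25 F [-0.2  0.8 -3.4] w 0.132 j6 0.45
shift [ 0.058  -0.0009  0.0027] turn 0.1 rows 1.4
[293.2605921  209.40952314] [293.41797276 231.29177097]
```

View pics/c5.png

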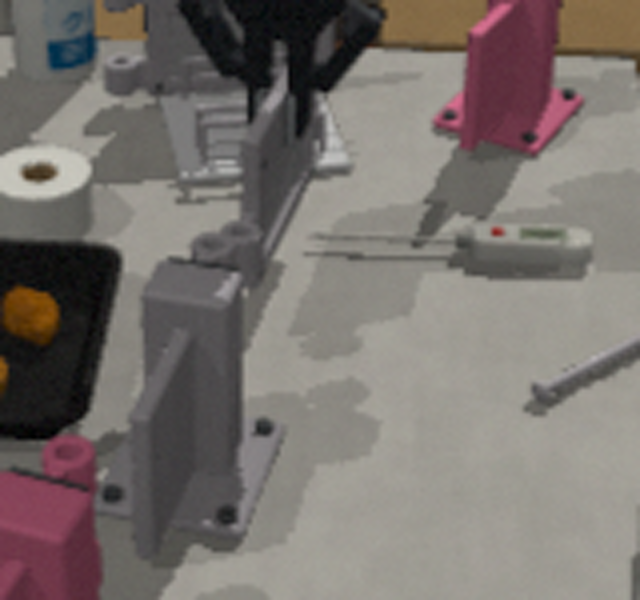

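The side view shows the wing standing in front of the post with its knuckle at crop (242,235), just short of the post's upper ring at (213,245). I'll settle, then correct the height before entering.

Request:
jog_arm(
  targets=[
    [0, 0, 0, 0],
    [0, 0, 0, 0],
    [0, 0, 0, 0],
    [0, 0, 0, 0],
    [0, 0, 0, 0],
  ],
)

```text
time: 8.07
tool_pos: [0.5204, 0.2045, 0.1133]
tool_rot: [0.0, 0.777, 0.63, 0.0]
contact_force: [0.0, -0.4, -2.9]
gripper_width: 0.131
```

```bash
python3 -c "
from h import *
goto(.5330,.2618,.1133,78)"
```

```text
t 8.07 pos [0.5204 0.2045 0.1133] yaw 78.09 tilt 0.0 F [ 0.  -0.4 -2.9] w 0.131 j6 0.45
shift [0.0587 0.0005 0.    ] turn 0.09 rows 1.4
```

Request:
jog_arm(
  targets=[
    [0.004, 0, 0, 0],
    [0.01, 0, 0, 0],
    [0.016, 0, 0, 0],
    [0.021, 0, 0, 0],
    [0.025, 0, 0, 0],
  ],
)

```text
time: 8.48
tool_pos: [0.5257, 0.2298, 0.1133]
tool_rot: [-0.0, 0.776, 0.63, 0.0]
contact_force: [0.6, 0.5, -3.1]
gripper_width: 0.133
```

Request:
jog_arm(
  targets=[
    [0.004, 0, 0, 0],
    [0.008, 0, 0, 0],
    [0.012, 0, 0, 0],
    [0.016, 0, 0, 0],
    [0.019, 0, 0, 0],
  ],
)

```text
time: 8.9
tool_pos: [0.5296, 0.248, 0.1133]
tool_rot: [-0.0, 0.777, 0.63, 0.0]
contact_force: [0.0, -0.4, -3.3]
gripper_width: 0.129
```

```bash
python3 -c "
from h import *
goto(.5330,.2618,.1133,78)"
```

```text
t 8.9 pos [0.5296 0.248  0.1133] yaw 78.1 tilt 0.01 F [ 0.  -0.4 -3.3] w 0.129 j6 0.52
shift [0.0142 0.0005 0.    ] turn 0.1 rows 0.3
```

No contact force so far; I'll do the last 14 mm slowly.

Request:
jog_arm(
  targets=[
    [0.003, 0.0005, 0, 0],
    [0.006, 0.0005, 0, 0],
    [0.009, 0.0005, 0, 0],
    [0.012, 0.0005, 0, 0],
    [0.014, 0.0005, 0, 0],
  ],
)

```text
time: 9.32
tool_pos: [0.533, 0.2614, 0.1134]
tool_rot: [-0.0, 0.777, 0.63, 0.0]
contact_force: [0.5, -0.2, -3.0]
gripper_width: 0.132
```

Request:
jog_arm(
  targets=[
    [0, 0, 0, 0],
    [0, 0, 0, 0],
    [0, 0, 0, 0],
  ],
)

```text
time: 9.57
tool_pos: [0.5329, 0.261, 0.1133]
tool_rot: [0.0, 0.777, 0.63, -0.0]
contact_force: [0.0, -0.2, -3.0]
gripper_width: 0.135
```

Run:
```python
from h import *
import pickle
goto(.5330,.2618,.1133,78)
p,M,s=pose();C=cal('wrist'); w=snap('wrist','w6.png'); pickle.dump((C[0],C[1],p,M),open('w6.pkl','wb'))
t=snap('top','t6.png');s=snap('side','s6.png')
f=lambda im,x,y,w,h,W,H:cv2.resize(im[y:y+h,x:x+w],(W,H),interpolation=cv2.INTER_CUBIC)
cv2.imwrite('pics/c6.png',np.vstack([f(w,260,0,120,90,800,600)[:300*2:1][:360],np.hstack([f(t,250,160,80,48,400,240),f(s,262,195,80,48,400,240)])]))
e=lambda h:p+M@[.0867,0,0]*np.array([1,1,0])+0
E0=p+M@np.array([.0867,0,0]);
for z in(.129,.103,.098,.072): print(z,proj('wrist',[.551,.3466,z],C).round(1),proj('wrist',[E0[0],E0[1],z],C).round(1))
```

```text
t 9.57 pos [0.5329 0.261  0.1133] yaw 78.09 tilt 0.01 F [ 0.  -0.2 -3. ] w 0.135 j6 0.54
shift [ 0.0008 -0.     -0.    ] turn 0.09 rows 0.0
0.129 [321.7  44.3] [321.5  46.7]
0.103 [321.2  54.7] [321.   56.7]
0.098 [321.2  56.3] [320.9  58.2]
0.072 [320.8  63.2] [320.7  64.8]
```

View pics/c6.png

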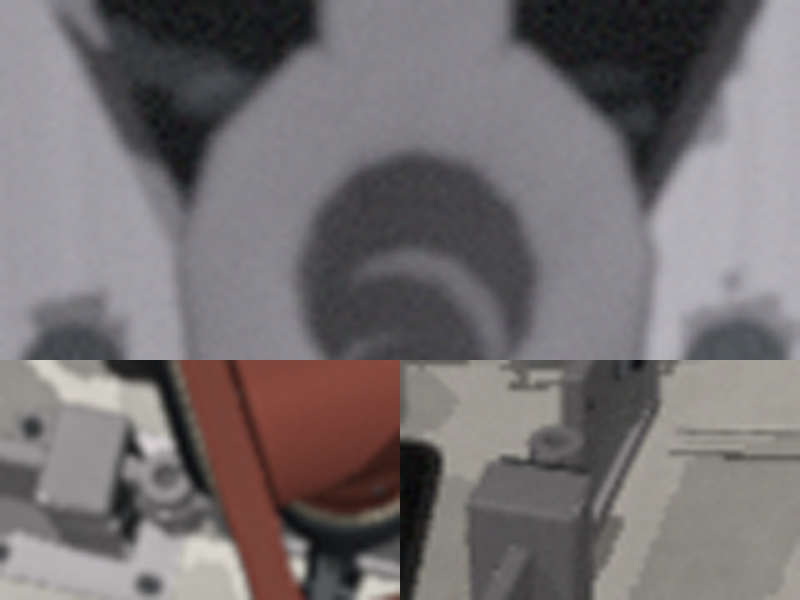

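Run:
```python
import cv2
w=cv2.imread('pics/w6.png')[10:90,270:370]
w=cv2.convertScaleAbs(w,alpha=1.6,beta=-40)
cv2.imwrite('pics/c7.png',cv2.resize(w,(750,600),interpolation=cv2.INTER_CUBIC))
```

```text
(no output)
```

View pics/c7.png

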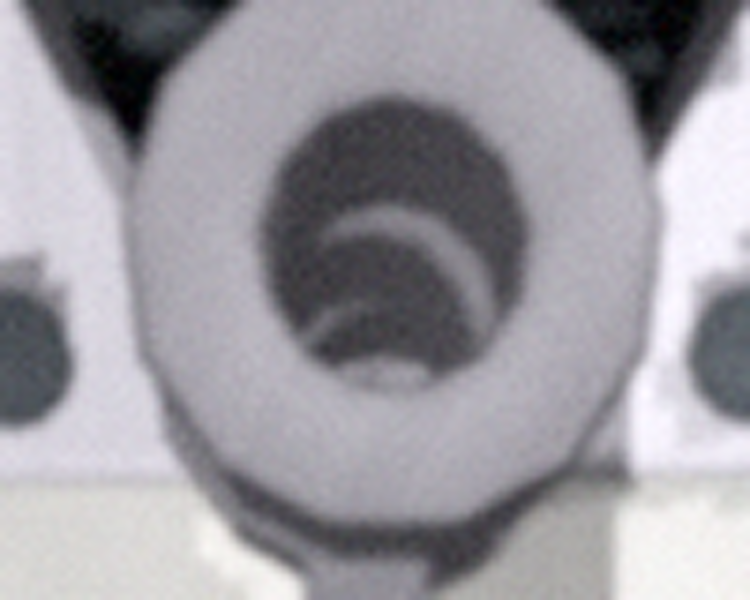

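The wrist crop looks straight down the upper hole. The post's hole is centred at about (322.4,42.4). Below it the wing's hole sits about 26 crop px left and 20 px low, which is about 1.6 mm in tool -y and 1.2 mm in tool -x. I'll correct by that amount.

Request:
jog_arm(
  targets=[
    [0.0006, 0.0008, 0, 0],
    [0.0012, 0.0016, 0, 0],
    [0.0012, 0.0016, 0, 0],
    [0.0012, 0.0016, 0, 0],
    [0.0012, 0.0016, 0, 0],
  ],
)

```text
time: 10.13
tool_pos: [0.5347, 0.2619, 0.1133]
tool_rot: [-0.0, 0.777, 0.63, -0.0]
contact_force: [0.2, -0.2, -2.7]
gripper_width: 0.136
```

Request:
jog_arm(
  targets=[
    [0, 0, 0, 0],
    [0, 0, 0, 0],
    [0, 0, 0, 0],
    [0, 0, 0, 0],
  ],
)

```text
time: 10.47
tool_pos: [0.5347, 0.2619, 0.1133]
tool_rot: [-0.0, 0.777, 0.63, -0.0]
contact_force: [-1.2, 0.5, -3.2]
gripper_width: 0.129
```

Run:
```python
from h import *
goto(.5348,.2619,.1133,78)
w=snap('wrist','w8.png')[10:90,270:370]
s=snap('side','s8.png')[195:265,262:332]
w=cv2.convertScaleAbs(w,alpha=1.6,beta=-40)
cv2.imwrite('pics/c8.png',np.hstack([cv2.resize(w,(500,400),interpolation=cv2.INTER_CUBIC),cv2.resize(s,(300,400)[::1],interpolation=cv2.INTER_CUBIC)]))
```

```text
t 10.47 pos [0.5347 0.2619 0.1133] yaw 78.09 tilt 0.0 F [-1.2  0.5 -3.2] w 0.129 j6 0.54
shift [-0.      0.0001 -0.    ] turn 0.09 rows 0.0
```

View pics/c8.png

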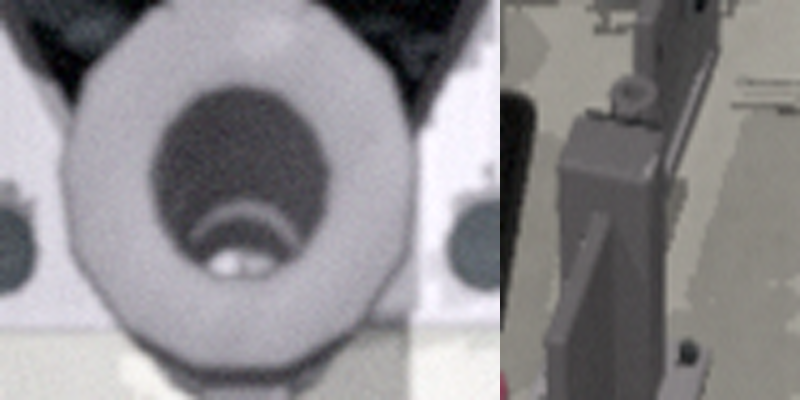

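The three bores now overlap. The upper hole's centre and the lower arcs are concentric side to side, near column 240 of the crop, and any residual along the wing is about 1 mm. The wrist load is unchanged at about 3 N, which is the wing's own weight, so nothing is touching. That is inside the tolerance, so I'm handing in.

```bash
python3 -c "
from h import *
goto(.5347,.2619,.1133,78); print(np.abs(manip.state()['joint_vel']).max()); print(manip.job_done())"
```

```text
t 10.57 pos [0.5347 0.2619 0.1133] yaw 78.09 tilt 0.0 F [ 0.5 -0.2 -4. ] w 0.134 j6 0.54
shift [-0. -0.  0.] turn 0.09 rows 0.0
0.0033695723585883816
the job is handed in; nothing more can be done
None
```

I lifted the single-knuckle wing from the rack's left (+y) slot and carried it to the grey post. I brought its knuckle in between the post's knuckles from the front, and handed the job in at 10.6 s of 43 s. No verdict came back.

- **Alignment:** looking down the upper hole with the wrist camera, the holes are centred side to side after a correction of about 2 mm. About 1 mm may remain along the wing, against the 4 mm allowed. My two readings of that direction, before and after the correction, disagreed by about that much. I left it because it was inside the tolerance.
- **Height:** I worked this out from the tool height and the wing's known height in the rack; no picture measured it directly. It puts the knuckle at mid-gap, about 5 mm clear of both post knuckles. The knuckle stayed at the same place in the wrist image throughout the carry, so the grip did not slip.
- **Holding:** the tool is vertical to within 0.01° and still. The wrist carries about 3–4 N, roughly the wing's weight, and showed no contact during entry or at the end.
- **Everything else:** the spare wing, thermometer, label roll and pin were still in place in the pictures taken on the way. I did not check them again after insertion.

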